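Shorten the drain rack by one hole and load the build platform

TASK

The drain rack is one hole too long for the small build platform: hold its spring button down, slide the button end in towards the fixed end, let the button up and keep sliding gently until it springs out locked in the very next hole, never past it and never forcing the slide against its lock. Then set the build platform, kept upright, into the shortened rack, lengthwise along the tube, so that it rests flat on both end ledges between the two end plates, and let go. Leave the other things on the bench where they are.

Things in the scene. Friction and masses are not known exactly. Their poses are not given: they have to be found in the camera images.
- rack: Drain rack screwed to the bench: a telescoping aluminium tube, 34 mm square, top at 51 mm, along the rack's y, with a dark steel end plate at each end (80 mm wide in x, 6 thick, top at 100 mm). From each plate a ledge 24 mm deep (y), 80 mm wide projects inwards, its top 55 mm above the bench. Origin: on the bench under the tube; x across, y from the fixed end to the button end, z up.
- sleeve (a joint): How far the button end (outer tube, end plate, ledge and button as one) is slid in, m; grows as the rack gets shorter (to -y of the rack). 0 = first hole, locked, 1.5 mm play each way. Slides stiffly, 3 to 5 N. The next hole is 22 to 30 mm further in, differing from rack to rack and hidden: feel for it. One more hole follows 26 mm later. Keep forces on it and its button under 30 N.
- button (a joint): How far the button is pressed, m: 0 sprung out (locked in a hole), 0.008 fully down. Spring: 3 N at first, 7 N fully down. Pressed more than 5.5 mm, the slide is free. Let up between holes, it stays 5 mm down, riding under the tube wall, and springs out to 0 by itself on meeting a hole (1.5 mm play each way), which blocks the slide firmly.
- button_top (a point): Centre of the top of the button, a plain metal rectangular key 26 mm (rack x) by 34 mm (rack y) on the tube just outside the sliding end plate; 66 mm above the bench when out, 3 mm proud of its black collar when fully down. The plate's outer face, good to push on, lies 21 mm from here towards the fixed end (-y of the rack); its top is 34 mm above the button when out. The +y side is open.
- sliding_plate (a point): Middle of the inner face of the sliding end plate, at ledge-top height (55 mm). It moves with joint sleeve.
- fixed_plate (a point): Middle of the inner face of the fixed end plate, at ledge-top height (55 mm). 148 mm from the sliding one at the start, 116 to 128 mm once shortened. The loaded platform sits about half-way between the two.
- platform_grip (a point): Grip point of the loose build platform (0.25 to 0.5 kg), 42 mm above the middle of its underside. Black plate 64 (x) by 110 (y) by 16 mm with an upright aluminium grip bar in its middle, 14 mm thick (x), 36 long (y), 16 to 62 mm above the underside: pinch it across x from above. Grey printed parts, 19 mm across and up to 24 high, stand at its corners (x +-20, y +-43 mm). Axes: x across, y lengthwise, z up.
- wash_bottle: Bystander: white bottle, 60 mm across, 160 mm high; origin under its centre.
- resin_jar: Bystander: amber jar, 60 mm across, 90 mm high; origin under its centre.
- scraper: Bystander: spatula 200 mm long, lying flat; origin under its middle.
- printed_cup: Bystander: grey printed cup, 34 mm across the foot, 45 mm high; origin under its centre.
- printed_cup2: Bystander: grey printed cup, 34 mm across the foot, 38 mm high; origin under its centre.
- printed_collar: Bystander: grey printed ring, 36 mm across, 22 mm high; origin under its centre.
- screwdriver: Bystander: screwdriver 180 mm long, lying flat; origin under its middle.

How it is judged:
By the outcome, as a careful person would: the job done as asked, in the order asked, and still so for the second after the job is handed in, with the robot touching nothing.
It also fails if it takes over 58 s, if anything falls off the work surface, if the arm or the gripper's body presses on something with over 40 N, if the wrist force passes 120 N, or if a joint passes its speed limit or range.

ROBOT

A 6-joint arm with a two-finger parallel gripper is mounted at the origin on the work surface. World frame = base frame: x ahead of the robot, y to its left, z up, the work surface at z = 0. Lengths are in m, angles in rad, forces in N, time in s.
With the tool pointing down it reaches from about 0.375 to 0.975 m from the base axis. Payload 3.8 kg.
Tool frame: the origin (TCP) lies midway between the tips of the shut fingers; the grasp point (between the pads) lies 19 mm behind it; x points along the fingers, y is the direction in which the jaws open and shut, and the axes are right-handed (so a half turn about x gives the same grasp; the last joint's range is limited). The gripper opens to 88 mm and grips with 3 to 60 N. Pads are 18 mm wide; open, the fingers measure 123 mm over their backs; the gripper's body (75 mm by 187 mm) begins 45 mm behind the grasp point.
Start: joints at [1.192, 0.264, 1.604, -0, 1.274, -0.037], TCP at [0.226, 0.636, 0.239] pointing down, gripper open.
Joint ranges: [-2.63, 2.63], [-0.94, 2.18], [0.31, 2.57], [-1.31, 4.45], [0, 2.66], [-2.55, 2.55]. Speed limits (rad/s): [2.57, 2.57, 3.14, 3.14, 3.14, 3.14].

INTERFACE

Orientations are given as a rotation vector (axis times angle).
In Python, from cell import manip, inverse_kinematics, cams, order gives the robot as it stands. Calls block until the motion is done:
- manip.move_pose(position, orientation): joint-space move of the TCP to a pose.
- manip.move_linear(position, rate=0.15, rot=None): straight line of the TCP; rot=None keeps the orientation; rate is the mean speed in m/s.
- manip.set_joints(angles): joint-space move.
- manip.set_gripper(opening, force=None): finger opening in m; force is the grip in N (None keeps the last); returns when the fingers have stopped.
- manip.dwell(seconds).
- inverse_kinematics(position, orientation): joint angles nearest the present ones, or None.
- manip.state(): the state.
- cams.capture(name): name is "scene" or "top" or "wrist"; returns a dict with "image" (480x640x3 uint8, blue, green, red), "z_map" (480x640 float32, m along the optical axis (not along the pixel's ray), 0 where there is no reading), "intrinsics" (3x3 intrinsics, pixels), "position" and "orientation" of the camera in the world; the wrist camera has in their place "T_tool_cam" (4x4, takes a point from camera to tool coordinates, whose origin is the TCP and whose axes are the tool frame's). Camera axes: x right, y down, z forward; pixel columns grow to the right and rows downward; lengths in m; the calibration is good to about 2 mm. A picture is of the moment at which its call begins: read the wrist's pose just before it.
A pose or a line that the arm cannot do raises manip.IKError and nothing moves.
- order.close_job(): hands the job in, once; it reports no verdict.
The state is a dict: "clock": time; "joint_pos": joint angles; "joint_velocities": joint speeds; "tau": joint torques, N m; "tool_pos": TCP position; "tcp_rot": TCP orientation; "contact_force": force on the tool from outside, world axes, zero at the start; "moment": the same for the moment, N m; "gripper_width": finger opening in m.
Only numpy, scipy, OpenCV 4.12 (cv2) and the standard library are available. Lean on these libraries where they do the work, as an engineer would, in place of code of your own. Each camera call takes 0.05 s, during which the arm holds its last target.

## Working session

There is one attempt and no reset: what is moved stays moved. The work goes in short steps, each a Python script; the robot and the scene stay as the last script left them, time stands still between calls to the robot, and variables do not carry over. Pictures are saved under pics/ and viewed, and the job is handed in when it is done.

```bash
ls; mkdir -p pics; python3 - <<'E'
from cell import manip, cams
import cv2, numpy as np, pickle
s=manip.state(); print(s['clock'],s['tool_pos'],s['tcp_rot'],s['contact_force'],s['gripper_width'])
d={}
for n in ['scene','top','wrist']:
    c=cams.capture(n); d[n]=c; cv2.imwrite(f'pics/{n}0.png',c['image'])
    print(n,{k:v for k,v in c.items() if k not in('image','z_map')})
d['state']=s
pickle.dump(d,open('cap0.pkl','wb'))
E
```

```text
pics
0.0 [0.2259765  0.6353242  0.23742718] [ 0.26657571  1.55458584 -0.26986242] [-0.38172443  0.59960038  0.08949203] 0.08822984838014622
scene {'intrinsics': array([[485.7176222 ,   0.        , 313.28925773],
       [  0.        , 485.7176222 , 243.63881799],
       [  0.        ,   0.        ,   1.        ]]), 'position': array([1.10323435, 0.06800611, 0.62514967]), 'orientation': array([-1.57741071, -1.96815729,  0.79129577])}
top {'intrinsics': array([[508.02374915,   0.        , 326.55332657],
       [  0.        , 508.02374915, 241.03424654],
       [  0.        ,   0.        ,   1.        ]]), 'position': array([ 0.42397348, -0.03741783,  1.11820785]), 'orientation': array([-2.16832344,  2.16579811, -0.17132386])}
wrist {'intrinsics': array([[385.64838336,   0.        , 313.02441216],
       [  0.        , 385.64838336, 234.35763239],
       [  0.        ,   0.        ,   1.        ]]), 'T_tool_cam': array([[ 6.56181980e-04, -2.83111811e-01,  9.59086686e-01,
        -1.47136920e-01],
       [ 9.99999713e-01,  5.48148571e-04, -5.22366190e-04,
         9.07459566e-04],
       [-3.77833959e-04,  9.59086754e-01,  2.83112089e-01,
        -7.24139013e-02],
       [ 0.00000000e+00,  0.00000000e+00,  0.00000000e+00,
         1.00000000e+00]])}
```

View pics/top0.png

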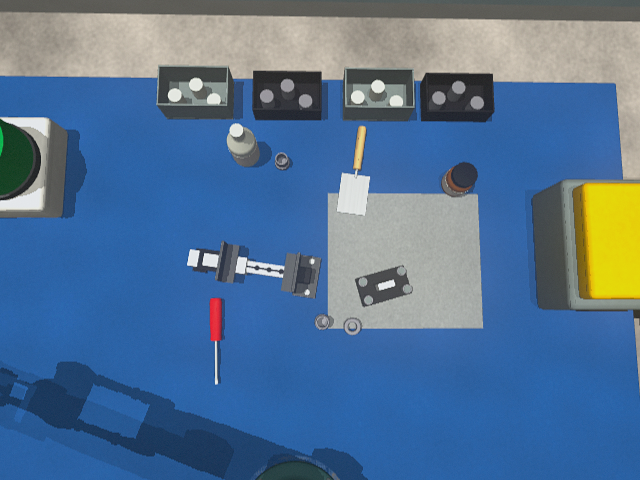

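View pics/scene0.png

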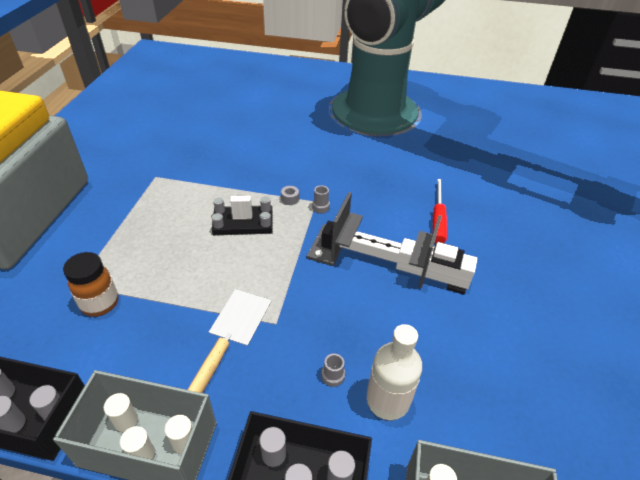

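```bash
python3 - <<'E'
import pickle,cv2,numpy as np
d=pickle.load(open('cap0.pkl','rb'))
a=d['top']['image'][225:335,170:430]; cv2.imwrite('pics/t_crop.png',cv2.resize(a,None,fx=3,fy=3,interpolation=cv2.INTER_CUBIC))
a=d['scene']['image'][180:310,200:490]; cv2.imwrite('pics/s_crop.png',cv2.resize(a,None,fx=2.7,fy=2.7,interpolation=cv2.INTER_CUBIC))
E
```

```text
(no output)
```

View pics/t_crop.png

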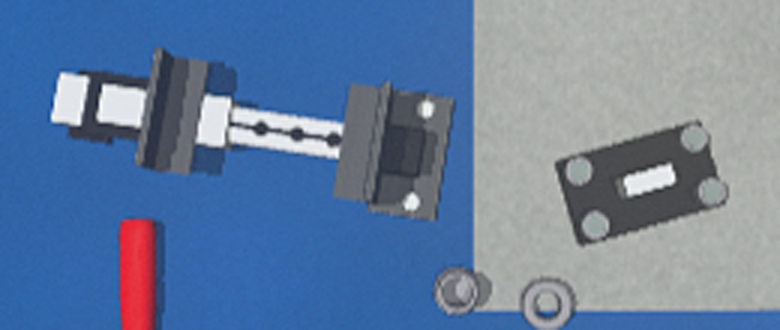

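View pics/s_crop.png

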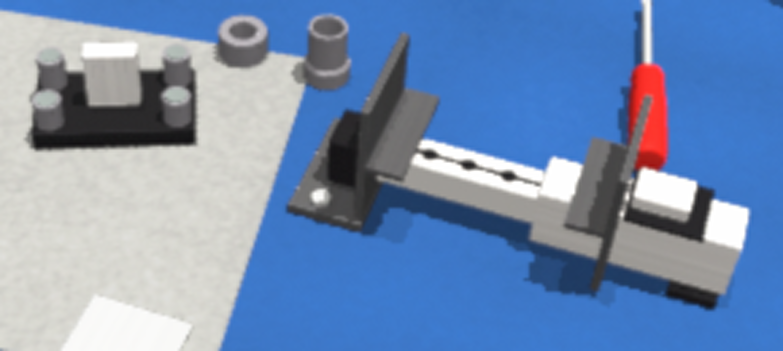

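View pics/wrist0.png

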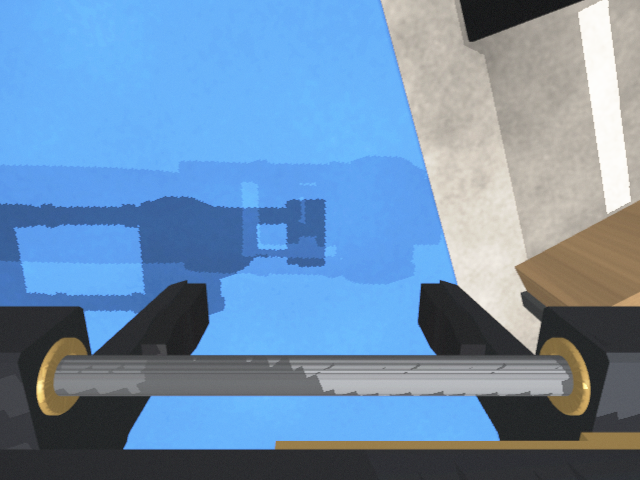

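```bash
cat > h.py <<'E'
import numpy as np, cv2
from scipy.spatial.transform import Rotation as R
def ray(c,uv,z,T=None):
    K=c['intrinsics']; uv=np.atleast_2d(np.asarray(uv,float))
    r=np.c_[(uv[:,0]-K[0,2])/K[0,0],(uv[:,1]-K[1,2])/K[1,1],np.ones(len(uv))]
    if T is None: Rm=R.from_rotvec(c['orientation']).as_matrix(); p=np.asarray(c['position'])
    else: Rm=T[:3,:3]; p=T[:3,3]
    w=r@Rm.T; return p+w*((z-p[2])/w[:,2])[:,None]
def cloud(c,T=None):
    K=c['intrinsics']; z=c['z_map']; v,u=np.mgrid[0:z.shape[0],0:z.shape[1]]
    P=np.dstack([(u-K[0,2])/K[0,0]*z,(v-K[1,2])/K[1,1]*z,z])
    if T is None: Rm=R.from_rotvec(c['orientation']).as_matrix(); p=np.asarray(c['position'])
    else: Rm=T[:3,:3]; p=T[:3,3]
    W=P@Rm.T+p; W[z==0]=np.nan; return W
def wristT(c,s):
    T=np.eye(4);T[:3,:3]=R.from_rotvec(s['tcp_rot']).as_matrix();T[:3,3]=s['tool_pos'];return T@c['T_tool_cam']
E
python3 - <<'E'
import pickle; from h import *
d=pickle.load(open('cap0.pkl','rb'))
for n in ['top','scene']:
    c=d[n]; W=cloud(c); hsv=cv2.cvtColor(c['image'],cv2.COLOR_BGR2HSV)
    white=(hsv[...,1]<60)&(hsv[...,2]>190)
    X,Y,Z=W[...,0],W[...,1],W[...,2]
    box=(X>.3)&(X<.55)&(Y>-.3)&(Y<.35)
    print(n,'bench z',np.nanmedian(Z[(hsv[...,0]>100)&(hsv[...,1]>150)&box]))
    for nm,m in dict(white_56_72=white&box&(Z>.058)&(Z<.074),tube=white&box&(Z>.044)&(Z<.056),plates=box&(Z>.088)&(Z<.106),ledge=(~white)&box&(Z>.051)&(Z<.059)).items():
        k,l,st,ce=cv2.connectedComponentsWithStats(m.astype(np.uint8))
        for i in range(1,k):
            if st[i,4]<15: continue
            p=W[l==i]; r=cv2.minAreaRect((p[:,:2]*1000).astype(np.float32))
            print(nm,st[i,4],'px',ce[i].round(1),'mean',p.mean(0).round(4),'rect',np.round(r[0],1),np.round(r[1],1),round(r[2],1))
c=d['top']
print('plat bar',ray(c,(386.7,284.7),.062),'button',ray(c,(210.3,259.3),.066))
# 4 printed parts circle tops & button corners by hand (crop px)
q=np.array([[580,171],[694,138],[711,191],[595,226]])/3+[170,225]
P=ray(c,q,.040); print(P.round(4), P.mean(0).round(4))
E
```

```text
top bench z 0.000517063171511345
white_56_72 177 px [210.1 259.9] mean [0.5214 0.1738 0.0669] rect [521.5 173.9] [30.  24.8] 81.4
white_56_72 104 px [386.1 284.8] mean [ 0.4706 -0.1909  0.0622] rect [ 470.7 -191.4] [13.1 34.7] 15.8
tube 150 px [192.8 257.7] mean [0.5274 0.2129 0.0517] rect [527.4 213. ] [20.8 32.8] 81.4
tube 144 px [240.8 264.9] mean [0.5124 0.1125 0.0516] rect [512.1 112.7] [19.4 32.8] 81.3
plates 150 px [219.3 262.5] mean [0.5133 0.1488 0.099 ] rect [513.8 149.4] [ 7.  72.3] 81.7
plates 126 px [295.5 272.1] mean [ 0.4943 -0.0037  0.0999] rect [493.8  -3.5] [ 6.1 79.1] 81.5
ledge 424 px [229.8 264.9] mean [0.5121 0.1348 0.0556] rect [513.2 134.4] [26.  76.2] 81.0
ledge 204 px [205.2 260.6] mean [0.5211 0.1861 0.0554] rect [522.2 181.9] [42.6 43.9] 82.3
ledge 382 px [288.5 272.5] mean [0.4966 0.0124 0.0554] rect [496.7  12.4] [22. 80.] 81.3
scene bench z 0.0010980205855585234
white_56_72 118 px [240.3 198.5] mean [ 0.4746 -0.1885  0.0629] rect [ 473.9 -188.6] [16.4 34.3] 14.5
white_56_72 255 px [446.1 250. ] mean [0.5248 0.1743 0.0668] rect [524.2 174.1] [33.7 27.6] 
[... 267 characters left out ...]
5 82.8] 81.4
plates 118 px [435.9 229.3] mean [0.517  0.1512 0.1008] rect [514.8 151.4] [ 6.  70.9] 81.4
ledge 72 px [240.5 203.5] mean [ 0.4789 -0.1875  0.0548] rect [ 479.6 -187.2] [ 5.8 33.9] 17.0
ledge 518 px [348.3 229.6] mean [0.5023 0.012  0.056 ] rect [498.7  10.1] [29.7 82.5] 81.2
ledge 448 px [421.2 246.7] mean [0.5149 0.1358 0.056 ] rect [514.  135.7] [24.1 75. ] 81.7
ledge 326 px [448.8 259. ] mean [0.533  0.181  0.0557] rect [524.7 178.1] [49.8 45.5] 82.3
plat bar [[ 0.47080396 -0.19216125  0.062     ]] button [[0.52276298 0.17347831 0.066     ]]
[[ 0.4775 -0.1457  0.04  ]
 [ 0.5009 -0.2272  0.04  ]
 [ 0.4634 -0.2385  0.04  ]
 [ 0.4388 -0.1559  0.04  ]] [ 0.4702 -0.1918  0.04  ]
```

```bash
cat >> h.py <<'E'
th=np.deg2rad(81.4); U=np.array([np.cos(th),np.sin(th),0])  # rack +y
V=np.array([np.sin(th),-np.cos(th),0])                       # rack +x
B=np.array([.522,.173,0]); F=np.array([.4957,.0002,0])
def rotj(j):
    j=j/np.linalg.norm(j); x=np.array([0,0,-1.]); return R.from_matrix(np.c_[x,j,np.cross(x,j)]).as_rotvec()
def P(p,z): return np.array([p[0],p[1],z])
E
python3 - <<'E'
from h import *; from cell import manip, inverse_kinematics
s=manip.state(); print(R.from_rotvec(s['tcp_rot']).as_matrix().round(3))
p=P(B-.008*U,.14)
for j in (V,-V):
    print(inverse_kinematics(p,rotj(j)))
pl=np.array([.4722,-.1905,0]); a=np.deg2rad(15.8); j=np.array([np.cos(a),np.sin(a),0])
for q in (j,-j): print('pl',inverse_kinematics(P(pl,.1),rotj(q)))
E
```

```text
[[-0.001  0.335  0.942]
 [-0.002  0.942 -0.335]
 [-1.    -0.002 -0.   ]]
[ 2.61379301e-01  1.05730932e-01  1.98123471e+00 -8.88178420e-16
  1.05462701e+00  4.11477617e-01]
None
pl [-4.32382197e-01  8.34322883e-02  2.08927090e+00 -4.44089210e-16
  9.68889469e-01 -7.08144218e-01]
pl [-0.4323822   0.08343229  2.0892709   0.          0.96888947  2.43344844]
```

```bash
python3 - <<'E'
from h import *; from cell import manip, cams
manip.move_pose(P(B-.008*U,.12),rotj(V))
manip.set_gripper(0.0,10)
s=manip.state(); print(s['clock'],s['tool_pos'],P(B-.008*U,.12),s['contact_force'],s['gripper_width'])
c=cams.capture('wrist'); cv2.imwrite('pics/w1.png',c['image']); c2=cams.capture('scene'); cv2.imwrite('pics/s1.png',cv2.resize(c2['image'][120:330,300:540],None,fx=2.6,fy=2.6))
W=cloud(c,wristT(c,s)); np.save('w1.npy',W)
E
```

```text
3.4917 [0.52078956 0.16508875 0.11998949] [0.52080372 0.16508995 0.12      ] [ 0.10287459 -0.3419466   0.93946539] 0.0006009113475016209
```

View pics/w1.png

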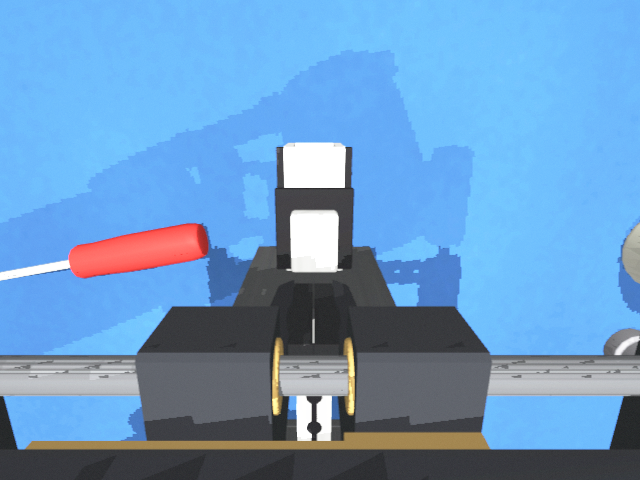

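View pics/s1.png

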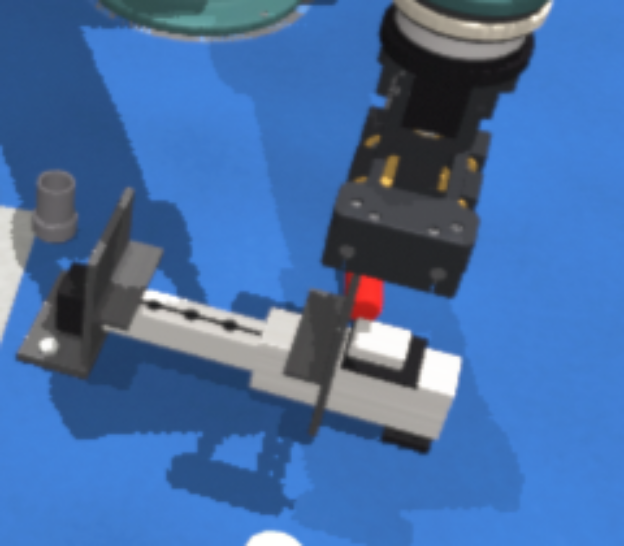

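```bash
python3 - <<'E'
from h import *
W=np.load('w1.npy'); img=cv2.imread('pics/w1.png'); hsv=cv2.cvtColor(img,cv2.COLOR_BGR2HSV)
w=(hsv[...,1]<40)&(hsv[...,2]>200)
m=w&(W[...,2]>.062)&(W[...,2]<.071); m[:190]=0;m[280:]=0
p=W[m]-B; print(len(p),'v',np.percentile(p@V,[1,50,99]),'u',np.percentile(p@U,[1,50,99]),'z',np.median(p[:,2]))
t=w&(W[...,2]>.044)&(W[...,2]<.057); t[195:]=0
p=W[t]-B; print('tube',np.percentile(p@V,[1,50,99]))
d=(hsv[...,2]<110)&(W[...,2]>.094)&(W[...,2]<.104); v,u=np.nonzero(d); 
p=W[d]-B; print('plate',len(p),u.min(),u.max(),v.min(),v.max(),np.percentile(p@U,[2,50,98]))
E
```

```text
2772 v [-0.01121382  0.00124886  0.01376354] u [-0.01468154  0.00251001  0.01798329] z 0.0671320325453997
tube [-0.01518077  0.00124523  0.01788214]
plate 408 233 395 301 318 [-0.02301467 -0.02006038 -0.01948483]
```

```bash
sed -i 's/^B=.*;/B=np.array([.522,.173,0])+.001*V+.001*U;/' h.py; python3 - <<'E'
from h import *; from cell import manip, cams
p=B-.008*U
manip.move_linear(P(p,.085),rate=.1); manip.dwell(.15)
f0=np.mean([manip.state()['contact_force']],0); print(f0)
manip.move_linear(P(p,.0695),rate=.04)
z=.0695; zc=None
while z>.056:
    s=manip.state(); f=s['contact_force']-f0
    print(round(s['clock'],2),round(z,4),s['tool_pos'][2].round(4),(f@U).round(2),(f@V).round(2),f[2].round(2))
    if zc is None and f[2]>1.8: zc=z
    if f[2]>6.8 or (zc and zc-z>=.0062) or abs(f@U)>8: break
    z-=.001; manip.move_linear(P(p,z),rate=.02); manip.dwell(.03)
np.save('f0.npy',f0); print(zc,z)
E
```

```text
[-0.95588823 -0.06733847  0.45370363]
4.78 0.0695 0.0691 -0.22 2.04 -0.65
5.06 0.0685 0.0686 0.32 0.59 -0.22
5.34 0.0675 0.0675 -0.02 1.08 -1.34
5.62 0.0665 0.0665 0.53 0.56 -0.65
5.91 0.0655 0.0658 0.48 -0.02 2.31
6.19 0.0645 0.0646 0.12 -0.0 2.81
6.47 0.0635 0.0636 0.16 -1.01 3.92
6.76 0.0625 0.0626 0.58 -0.33 4.89
7.04 0.0615 0.0616 0.37 -0.42 4.53
7.33 0.0605 0.0607 0.38 -0.3 4.14
7.61 0.0595 0.0597 0.1 -0.79 5.25
7.89 0.0585 0.0588 -0.0 -1.14 6.0
0.0655 0.058499999999999996
```

```bash
python3 - <<'E'
from h import *; from cell import manip, cams
f0=np.load('f0.npy'); p=B-.008*U; z=.0585; d=0; dc=None
while d<.016:
    d+=.001; manip.move_linear(P(p-d*U,z),rate=.02)
    s=manip.state(); f=s['contact_force']-f0
    print(round(s['clock'],2),round(d,4),((s['tool_pos']-p)@U).round(4),s['tool_pos'][2].round(4),(f@U).round(2),(f@V).round(2),f[2].round(2))
    if dc is None and f@U>2.8 and d>.002: dc=d
    if f@U>14: print('STOP'); break
    if dc and d-dc>=.006: break
print(dc)
c=cams.capture('wrist'); cv2.imwrite('pics/w2.png',c['image']); c2=cams.capture('scene'); cv2.imwrite('pics/s2.png',cv2.resize(c2['image'][120:330,300:540],None,fx=2.6,fy=2.6))
E
```

```text
8.14 0.001 -0.0004 0.0589 1.25 -1.38 6.27
8.39 0.002 -0.0012 0.059 2.15 -2.65 5.91
8.64 0.003 -0.0022 0.059 2.36 -0.97 6.0
8.89 0.004 -0.0031 0.059 2.29 -2.13 5.58
9.14 0.005 -0.0042 0.059 3.53 -2.65 5.83
9.39 0.006 -0.0052 0.059 3.09 -1.38 5.93
9.64 0.007 -0.0062 0.059 2.43 -2.32 5.57
9.89 0.008 -0.0072 0.0589 3.68 -1.72 5.78
10.14 0.009 -0.0082 0.059 2.5 -2.7 6.6
10.39 0.01 -0.0092 0.059 2.76 -2.1 5.44
10.64 0.011 -0.0102 0.059 1.63 -2.59 5.6
0.005
```

View pics/w2.png

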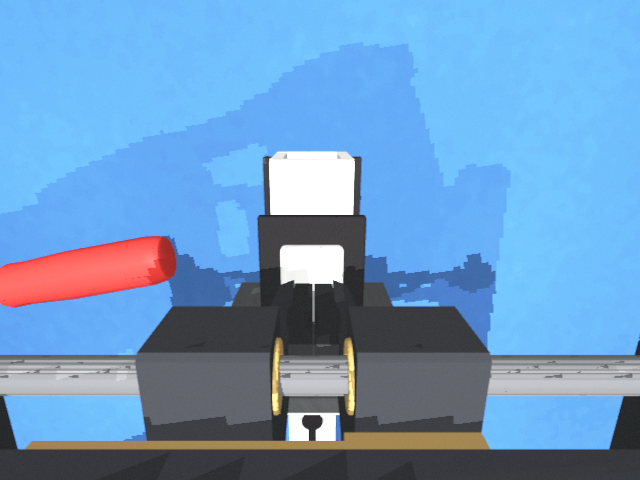

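View pics/s2.png

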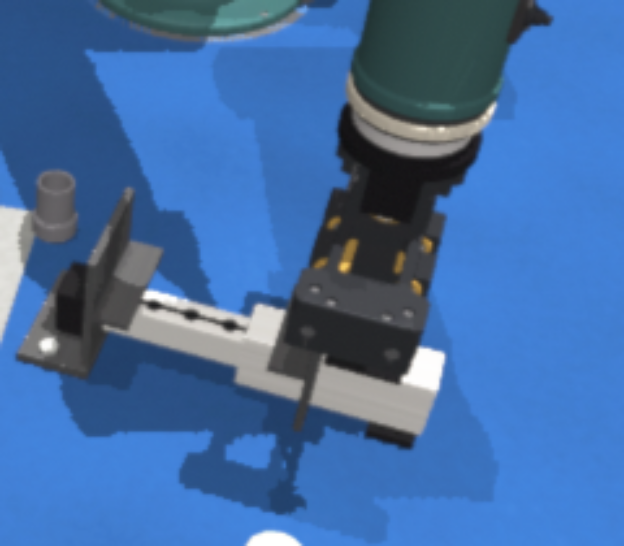

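```bash
cat >> h.py <<'E'
def sleeve(c,ref=None):
    """furthest +U extent of the tube top (z~51)"""
    W=cloud(c); hsv=cv2.cvtColor(c['image'],cv2.COLOR_BGR2HSV)
    p=W-B; u=p@U; v=p@V
    m=(hsv[...,1]<60)&(hsv[...,2]>150)&(abs(W[...,2]-.0515)<.006)&(abs(v)<.012)&(u>.01)&(u<.08)
    m2=(hsv[...,1]<60)&(hsv[...,2]>150)&(abs(W[...,2]-.0515)<.006)&(abs(v)<.012)&(u<-.03)&(u>-.1)
    return np.percentile(u[m],[3,50,97]).round(4) if m.sum()>20 else None, m.sum()
E
python3 - <<'E'
import pickle; from h import *; from cell import cams,manip
d=pickle.load(open('cap0.pkl','rb'))
for n in ('top','scene'):
    print(n,sleeve(d[n]),sleeve(cams.capture(n)))
print(manip.state()['clock'])
E
```

```text
top (array([0.0289, 0.0391, 0.0489]), np.int64(117)) (None, np.int64(0))
scene (array([0.0289, 0.04  , 0.0507]), np.int64(143)) (array([0.0237, 0.0324, 0.0406]), np.int64(120))
10.8417
```

```bash
python3 - <<'E'
from h import *; from cell import cams,manip
s=manip.state(); c=cams.capture('wrist'); T=wristT(c,s)
print('button+y edge',((ray(c,[(313,246)],.059,T)-B)@U), 'tube end',((ray(c,[(313,158)],.051,T)-B)@U),'collar +y edge',((ray(c,[(313,215)],.055,T)-B)@U))
c1=cams.capture('scene'); 
a=c1['image'][200:310,380:500]; cv2.imwrite('pics/s3.png',cv2.resize(a,None,fx=5,fy=5,interpolation=cv2.INTER_CUBIC))
# same pixels at w1
s['tool_pos']=np.array([.52078956,.16508875,.11998949]); T=wristT(c,s)
print('before: button',((ray(c,[(313,211)],.066,T)-B)@U), 'tube end',((ray(c,[(313,145)],.051,T)-B)@U),'collar',((ray(c,[(313,189)],.055,T)-B)@U))
E
```

```text
button+y edge [0.00717251] tube end [0.04124325] collar +y edge [0.01899436]
before: button [0.0183382] tube end [0.05187841] collar [0.02830557]
```

```bash
cat >> h.py <<'E'
def btnz(c,s,slv):
    W=cloud(c,wristT(c,s)); p=W-B; u=p@U+slv; v=p@V
    m=(u>.004)&(u<.013)&(abs(v)<.008)&(W[...,2]>.05)&(W[...,2]<.072)
    return (np.median(W[...,2][m]).round(4) if m.sum() else None), int(m.sum())
E
python3 - <<'E'
from h import *; from cell import manip, cams
f0=np.load('f0.npy'); p=B-.008*U; d=.011
s=manip.state(); print('btn pressed',btnz(cams.capture('wrist'),s,.0103))
manip.move_linear(P(p-.010*U,.0585),rate=.03)
manip.move_linear(P(p-.010*U,.076),rate=.06)
manip.dwell(.1); s=manip.state(); f0=s['contact_force']; np.save('f1.npy',f0)
c=cams.capture('wrist'); print(f0,s['clock'],'btn',btnz(c,s,.0103)); cv2.imwrite('pics/w4.png',c['image'])
print(sleeve(cams.capture('scene')))
E
```

```text
btn pressed (np.float64(0.0599), 806)
[1.46404054 0.23879058 0.12493475] 11.7833 btn (np.float64(0.0625), 698)
(array([0.0199, 0.0306, 0.0406]), np.int64(146))
```

View pics/w4.png

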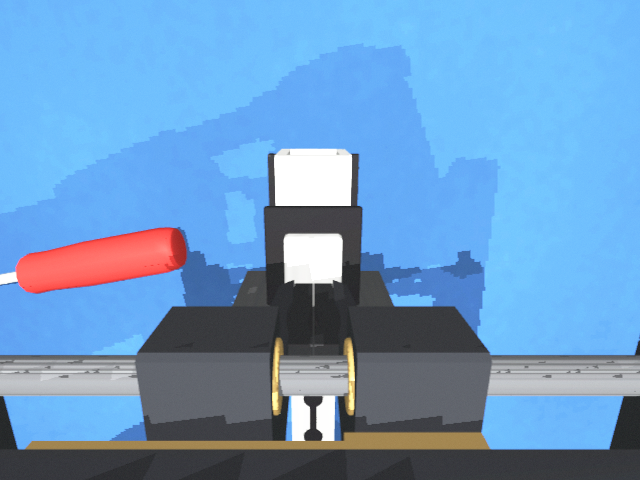

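```bash
python3 - <<'E'
from h import *; from cell import manip, cams
f0=np.load('f1.npy'); p=B-.008*U; d=.010; moved=None
while d<.042:
    d+=.001 if d<.018 else .0006
    manip.move_linear(P(p-d*U,.076),rate=.02)
    s=manip.state(); f=s['contact_force']-f0
    if abs(d*1000%1)>2: continue
    bz=None
    if d>.018:
        c=cams.capture('wrist'); bz=btnz(c,s,d-.0005)
    print(round(s['clock'],2),round(d,4),((s['tool_pos']-p)@U).round(4),(f@U).round(2),(f@V).round(2),f[2].round(2),bz)
    if f@U>9: print('FORCE'); break
    if bz and bz[0] and bz[0]>.0652: print('POP'); break
    if s['clock']>27: break
c=cams.capture('wrist'); cv2.imwrite('pics/w5.png',c['image']); print(sleeve(cams.capture('scene')))
E
```

```text
12.13 0.011 -0.0111 -0.32 -0.83 -1.06 None
12.38 0.012 -0.012 0.99 -1.59 -0.28 None
12.63 0.013 -0.0131 -0.02 -1.17 0.17 None
12.88 0.014 -0.0134 4.24 -1.8 -0.95 None
13.13 0.015 -0.0142 4.38 -1.62 -2.31 None
13.38 0.016 -0.0152 5.47 -2.01 -1.43 None
13.63 0.017 -0.0161 4.61 -2.47 -2.05 None
13.88 0.018 -0.0171 3.81 -1.5 -2.33 (np.float64(0.0625), 694)
14.18 0.0186 -0.0177 4.51 -2.29 -1.75 (np.float64(0.0625), 690)
14.48 0.0192 -0.0183 5.51 -2.13 -1.08 (np.float64(0.0625), 682)
14.78 0.0198 -0.0189 5.61 -1.31 -0.73 (np.float64(0.0625), 682)
15.08 0.0204 -0.0195 5.4 -1.99 -2.3 (np.float64(0.0625), 688)
15.38 0.021 -0.0201 5.46 -1.95 -0.37 (np.float64(0.0625), 698)
15.68 0.0216 -0.0207 4.39 -1.56 -1.2 (np.float64(0.0626), 687)
15.98 0.0222 -0.0213 5.65 -0.87 -1.03 (np.float64(0.0625), 691)
16.28 0.0228 -0.0219 4.77 -1.16 -1.44 (np.float64(0.0625), 699)
16.58 0.0234 -0.0225 4.85 -1.16 -2.08 (np.float64(0.0625), 685)
16.88 0.024 -0.0231 4.65 -1.39 -1.68 (np.float64(0.0625), 689)
17.18 0.0246 -0.0237 4.99 -2.27 -1.5 (np.float64(0.0626), 689)
17.48 0.0252 -0.0243 5.18 -2.26 -1.78 (np.float64(0.0626), 700)
17.78 0.0258 -0.0249 5.11 -1.49 -0.85 (np.float64(0.0625), 699)
18.08 0.0264 -0.0255 4.68 -1.13 -1.42 (np.float64(0.0626), 682)
18.38 0.027 -0.0261 4.25 -1.73 -1.5 (np.float64(0.0626), 693)
18.68 0.0276 -0.0267 4.57 -1.04 -0.7 (np.float64(0.0626), 688)
18.98 0.0282 -0.0274 5.21 -1.46 -1.78 (np.float64(0.0627), 696)
19.28 0.0288 -0.028 3.73 -1.43 -0.38 (np.float64(0.0627), 679)
19.58 0.0294 -0.0286 4.07 -1.17 -0.59 (np.float64(0.0628), 694)
19.88 0.03 -0.0293 3.48 -2.63 -1.26 (np.float64(0.063), 701)
20.18 0.0306 -0.0306 2.67 -1.91 -0.71 (np.float64(0.0673), 720)
POP
(array([0.0105, 0.0173, 0.0235]), np.int64(89))
```

View pics/w5.png

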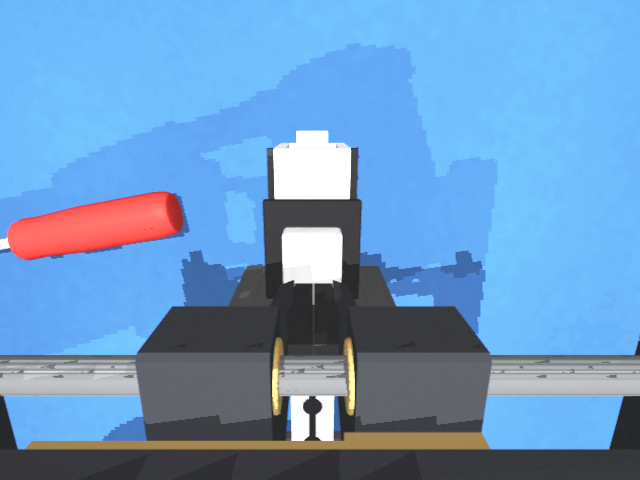

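```bash
python3 - <<'E'
from h import *; from cell import manip, cams
import pickle
p=B-.008*U
manip.move_linear(P(p-.026*U,.076),rate=.06)
manip.move_linear(P(p-.026*U,.17),rate=.25)
a=np.deg2rad(15.8); j=np.array([np.cos(a),np.sin(a),0])
manip.move_pose(np.array([.4715,-.191,.15]),rotj(j))
manip.set_gripper(.05,10)
s=manip.state(); print(s['clock'],s['tool_pos'])
c=cams.capture('wrist'); cv2.imwrite('pics/w6.png',c['image']); t=cams.capture('top'); sc=cams.capture('scene')
pickle.dump((s,c,t,sc),open('cap6.pkl','wb'))
for n in (t,sc):
  print(sleeve(n))
a=t['image'][225:335,170:430]; cv2.imwrite('pics/t6.png',cv2.resize(a,None,fx=3,fy=3,interpolation=cv2.INTER_CUBIC))
E
```

```text
23.225 [ 0.47146251 -0.19103481  0.15001702]
(array([0.0102, 0.016 , 0.0222]), np.int64(70))
(array([0.0105, 0.0173, 0.0235]), np.int64(94))
```

View pics/w6.png

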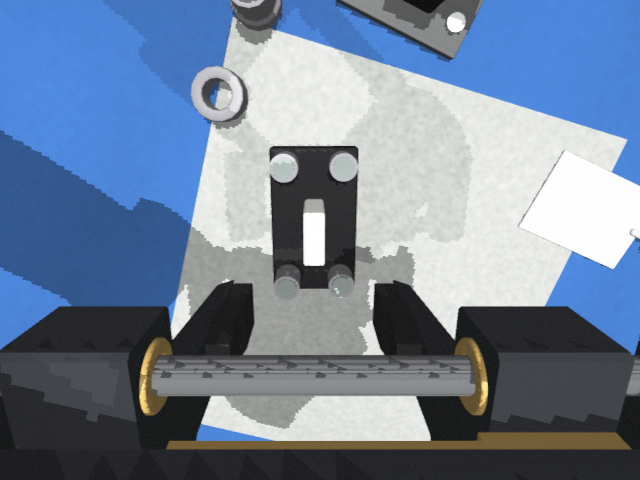

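View pics/t6.png

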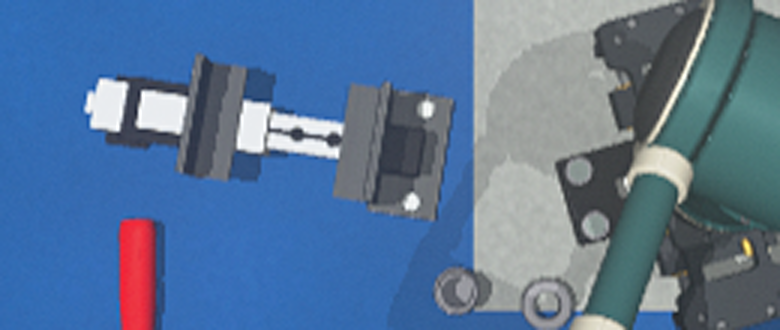

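```bash
python3 - <<'E'
from h import *; import pickle
s,c,t,sc=pickle.load(open('cap6.pkl','rb'))
W=cloud(c,wristT(c,s)); hsv=cv2.cvtColor(c['image'],cv2.COLOR_BGR2HSV)
m=(hsv[...,1]<40)&(hsv[...,2]>190)&(W[...,2]>.057)&(W[...,2]<.068); m[:190]=0;m[280:]=0;m[:,:280]=0;m[:,350:]=0
r=cv2.minAreaRect((W[m][:,:2]*1000).astype(np.float32)); print(m.sum(),r,W[m].mean(0))
# plate mat
X=W[...,:2]-[.4715,-.191]; near=np.hypot(X[...,0],X[...,1])<.07
print('plate top z',np.median(W[...,2][near&(W[...,2]>.01)&(W[...,2]<.025)]),'mat',np.nanmedian(W[...,2][near&(W[...,2]<.008)]))
m=near&(hsv[...,2]<70)&(W[...,2]>.011)&(W[...,2]<.022)
mm=near&(W[...,2]>.011)&(W[...,2]<.05)
r=cv2.minAreaRect((W[mm][:,:2]*1000).astype(np.float32)); print(m.sum(),r)
# rack plates now, top/scene
for n in (t,sc):
    Wt=cloud(n); p=Wt-B; u=p@U; v=p@V
    k=(abs(Wt[...,2]-.0985)<.008)&(abs(v)<.045)
    for lo,hi in ((-.19,-.15),(-.07,-.03)):
        q=k&(u>lo)&(u<hi); print(lo,q.sum(),np.percentile(u[q],[3,50,97]).round(4),np.percentile(v[q],[2,98]).round(4))
    q=(abs(Wt[...,2]-.0555)<.004)&(abs(v)<.045)&(u<-.13)&(u>-.18); print('fixed ledge',np.percentile(u[q],[3,97]).round(4),np.percentile(v[q],[2,98]).round(4))
    q=(abs(Wt[...,2]-.0555)<.004)&(abs(v)<.045)&(u<-.05)&(u>-.09); print('slide ledge',np.percentile(u[q],[3,97]).round(4),np.percentile(v[q],[2,98]).round(4))
E
```

```text
1123 ((472.5513000488281, -190.00521850585938), (13.258660316467285, 35.70517349243164), 16.283344268798828) [ 0.47251219 -0.18927618  0.06307262]
plate top z 0.017216563970371856 mat 0.002247664959630663
7710 ((472.925048828125, -190.22335815429688), (64.18843078613281, 109.67784881591797), 15.884988784790039)
-0.19 128 [-0.1826 -0.1799 -0.1769] [-0.0405  0.0353]
-0.07 147 [-0.0561 -0.0535 -0.05  ] [-0.0409  0.036 ]
fixed ledge [-0.174  -0.1533] [-0.0405  0.0361]
slide ledge [-0.0868 -0.0557] [-0.0404  0.0362]
-0.19 188 [-0.1805 -0.1762 -0.1744] [-0.0375  0.0406]
-0.07 160 [-0.0534 -0.0504 -0.0479] [-0.038   0.0404]
fixed ledge [-0.1749 -0.1509] [-0.0385  0.0404]
slide ledge [-0.0872 -0.0553] [-0.0376  0.0399]
```

```bash
python3 - <<'E'
from h import *; from cell import manip, cams
a=np.deg2rad(16.0); j=np.array([np.cos(a),np.sin(a),0]); g=np.array([.4727,-.1901,0])
manip.move_linear(P(g,.06),rate=.2,rot=rotj(j))
manip.move_linear(P(g,.025),rate=.08)
s=manip.state(); print(s['clock'],s['contact_force'])
manip.set_gripper(0.0,35)
s=manip.state(); print(s['clock'],s['gripper_width'],s['contact_force'],s['tool_pos'])
manip.move_linear(P(g,.05),rate=.1); manip.dwell(.1)
s=manip.state(); print(s['contact_force'],s['moment'],s['gripper_width'])
manip.move_linear(P(g,.16),rate=.25)
mid=B-.115*U
manip.move_pose(P(mid,.16),rotj(V)); manip.dwell(.1)
s=manip.state(); print(s['clock'],s['tool_pos'],P(mid,.16),s['gripper_width'],s['contact_force'])
import pickle
c=cams.capture('wrist'); cv2.imwrite('pics/w7.png',c['image']); sc=cams.capture('scene'); cv2.imwrite('pics/s7.png',sc['image'])
pickle.dump((s,c,sc),open('cap7.pkl','wb'))
E
```

```text
24.5583 [ 0.88047702 -1.69168925  0.63741324]
25.1917 0.013938115919701613 [-1.59216832 -0.45885981  2.71989324] [ 0.47264954 -0.19015916  0.02517387]
[ 0.20594309  0.91098495 -3.26305061] [-0.04823473 -0.01182238 -0.05031617] 0.013829344244543006
27.375 [0.50557579 0.05896993 0.15916721] [0.50594173 0.06013224 0.16      ] 0.013807759646057322 [ 0.0952315   0.44811201 -2.90703188]
```

View pics/w7.png

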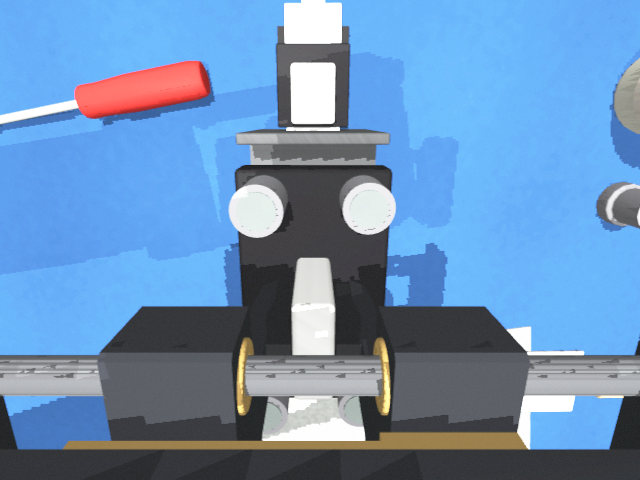

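View pics/s7.png

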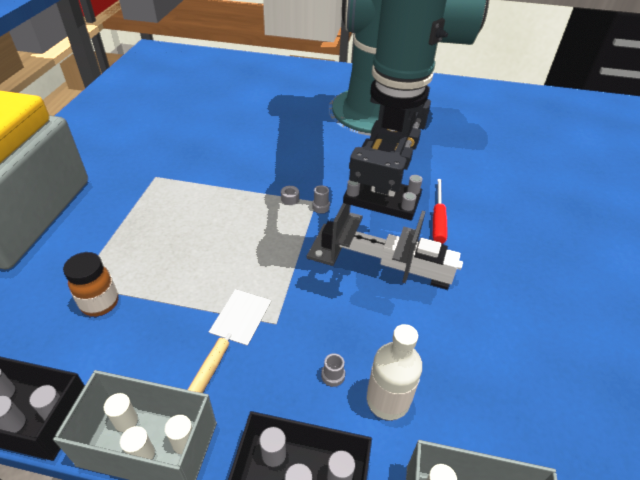

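```bash
python3 - <<'E'
from h import *; import pickle
s,c,sc=pickle.load(open('cap7.pkl','rb')); T=wristT(c,s); W=cloud(c,T); p=W-B; u=p@U; v=p@V; z=W[...,2]
print('tcp',(s['tool_pos']-B)@U,(s['tool_pos']-B)@V)
q=(abs(z-.1)<.006)&(abs(v)<.06)&(u<-.03); print('plate top',q.sum(),np.percentile(u[q],[2,50,98]).round(4),np.percentile(v[q],[1,99]).round(4),np.median(z[q]))
q=(abs(z-.151)<.005)&(u<-.04)&(u>-.075); q[:,:200]=0;q[:,430:]=0;q[300:]=0
print('plat top',q.sum(),np.percentile(u[q],[2,98]).round(4),np.percentile(v[q],[1,99]).round(4),np.median(z[q]))
print('plat edge',[( (ray(c,[x],.151,T)[0]-B)@w).round(4) for x in ((237,170),(389,170)) for w in (U,V)])
print('rack plate',[( (ray(c,[x],.1,T)[0]-B)@w).round(4) for x in ((237,131),(389,131),(237,143),(389,143)) for w in (U,V)])
q=(abs(z-.066)<.005)&(abs(v)<.03)&(u>-.05); print('button',np.percentile(u[q],[2,98]).round(4),np.percentile(v[q],[1,99]).round(4),np.median(z[q]))
E
```

```text
tcp -0.11620395810464058 -0.00018802065624060258
plate top 1839 [-0.0543 -0.0513 -0.0488] [-0.0385  0.0394] 0.1011043999395087
plat top 3457 [-0.0745 -0.0609] [-0.0302  0.0318] 0.15101895142516167
plat edge [np.float64(-0.0615), np.float64(-0.0299), np.float64(-0.0616), np.float64(0.031)]
rack plate [np.float64(-0.0478), np.float64(-0.0388), np.float64(-0.0478), np.float64(0.0398), np.float64(-0.0538), np.float64(-0.0391), np.float64(-0.0539), np.float64(0.0401)]
button [-0.0486 -0.0116] [-0.0126  0.0133] 0.0671078797408618
```

```bash
python3 - <<'E'
from h import *; from cell import manip, cams
t=B-.1145*U
manip.move_linear(P(t,.125),rate=.12); manip.dwell(.1)
s=manip.state(); e=(s['tool_pos']-t)*[1,1,0]; print(s['clock'],'err',e@U,e@V,s['tool_pos'][2])
t=t-e
manip.move_linear(P(t,.1),rate=.08); manip.dwell(.1); 
s=manip.state(); f0=s['contact_force']; print(f0,(s['tool_pos']-B)@U,s['tool_pos'][2])
z=.1; manip.move_linear(P(t,.085),rate=.05); z=.085
while z>.074:
    s=manip.state(); f=s['contact_force']-f0
    print(round(s['clock'],2),round(z,4),s['tool_pos'][2].round(4),(f@U).round(2),(f@V).round(2),f[2].round(2))
    if f[2]>2.2 or abs(f@U)>7: break
    z-=.0008; manip.move_linear(P(t,z),rate=.02); manip.dwell(.03)
import pickle
s=manip.state(); c=cams.capture('wrist'); cv2.imwrite('pics/w8.png',c['image']); sc=cams.capture('scene'); cv2.imwrite('pics/s8.png',cv2.resize(sc['image'][120:330,280:520],None,fx=2.6,fy=2.6))
E
```

```text
28.0167 err -2.2156929701217766e-06 0.0007118207152494281 0.1258140566167709
[-0.05796904 -0.01123946 -2.16002478] -0.11444637350476511 0.09998620848835316
29.03 0.085 0.0844 0.16 -0.14 -1.03
29.32 0.0842 0.0844 -0.22 0.34 0.09
29.6 0.0834 0.0834 0.8 0.49 -0.87
29.88 0.0826 0.0825 -0.1 0.14 -1.38
30.17 0.0818 0.0817 -0.73 -0.11 -0.52
30.45 0.081 0.0809 -0.66 0.95 -0.12
30.73 0.0802 0.0802 -0.45 0.4 -0.28
31.02 0.0794 0.0802 -0.45 -3.38 7.56
```

View pics/w8.png

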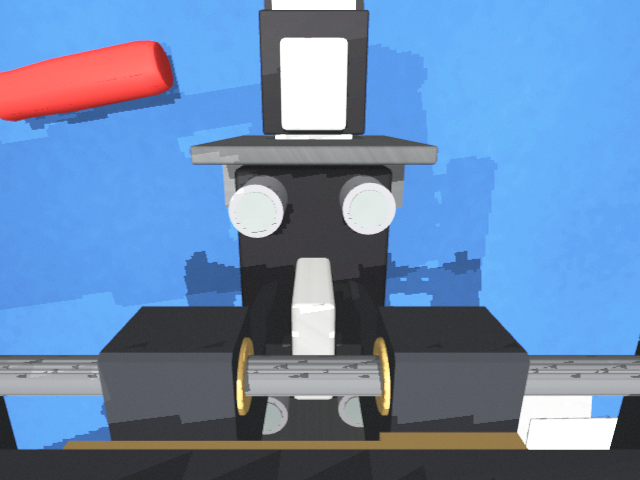

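View pics/s8.png

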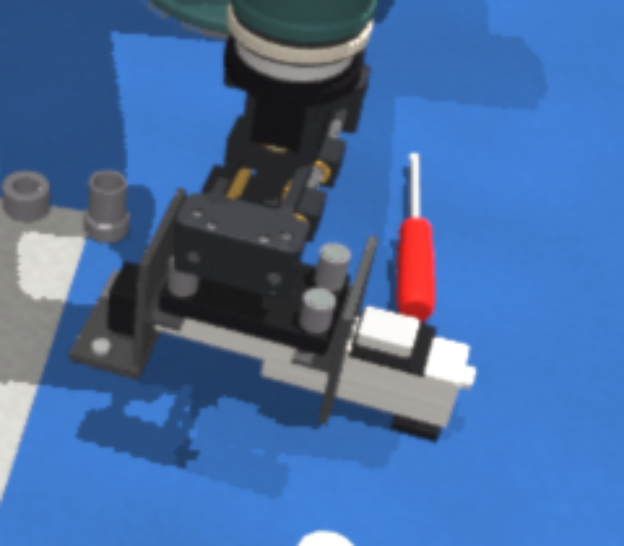

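```bash
python3 - <<'E'
from h import *; from cell import manip, cams
import pickle
manip.set_gripper(.045); s=manip.state(); print(s['clock'],s['gripper_width'],s['contact_force'])
q=s['tool_pos'].copy(); manip.move_linear(P(q,.12),rate=.08); manip.move_linear(P(q,.20),rate=.2)
manip.move_pose(np.array([.40,.40,.28]),rotj(V)); manip.dwell(.2)
s=manip.state(); t=cams.capture('top'); sc=cams.capture('scene'); print(manip.state()['clock'])
pickle.dump((t,sc),open('cap9.pkl','wb'))
cv2.imwrite('pics/t9.png',t['image']); cv2.imwrite('pics/s9.png',sc['image'])
cv2.imwrite('pics/s9c.png',cv2.resize(sc['image'][170:310,280:490],None,fx=3.5,fy=3.5,interpolation=cv2.INTER_CUBIC))
for n in (t,sc):
    W=cloud(n); p=W-B; u=p@U; v=p@V; z=W[...,2]; hsv=cv2.cvtColor(n['image'],cv2.COLOR_BGR2HSV)
    print(sleeve(n))
    m=(abs(z-.071)<.004)&(u>-.175)&(u<-.05)&(abs(v)<.04); 
    for uu in np.arange(-.165,-.06,.02): 
        k=m&(abs(u-uu)<.01); print(round(uu,3),k.sum(),np.median(z[k]).round(4) if k.sum() else None, end='; ')
    print('\nplat u',np.percentile(u[m],[1,99]).round(4),'v',np.percentile(v[m],[1,99]).round(4))
    for a,b in((-.04,-.02),(.02,.04)):
        k=m&(v>a)&(v<b); print(a,np.median(z[k]).round(4) if k.sum() else None)
    k=(abs(v)<.009)&(u>-.035)&(u<-.017)&(z>.055)&(z<.075); print('button z',np.median(z[k]),k.sum())
E
```

```text
31.7417 0.044591916686771066 [-0.72608425 -0.201117    0.71508685]
34.6167
(array([0.0105, 0.0161, 0.0221]), np.int64(68))
-0.165 134 0.0712; -0.145 244 0.0712; -0.125 224 0.0715; -0.105 212 0.0715; -0.085 243 0.0717; -0.065 114 0.0711; 
plat u [-0.1697 -0.0558] v [-0.034   0.0292]
-0.04 0.0714
0.02 0.0713
button z 0.06630023916610472 75
(array([0.0107, 0.0173, 0.0234]), np.int64(88))
-0.165 92 0.0717; -0.145 260 0.072; -0.125 177 0.0718; -0.105 187 0.072; -0.085 277 0.0719; -0.065 129 0.0717; 
plat u [-0.1747 -0.0588] v [-0.0305  0.0333]
-0.04 0.0722
0.02 0.0717
button z 0.06691727678900022 88
```

View pics/t9.png

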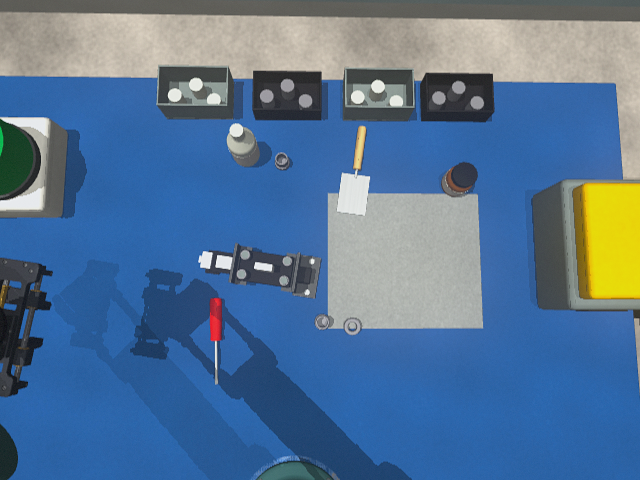

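View pics/s9c.png

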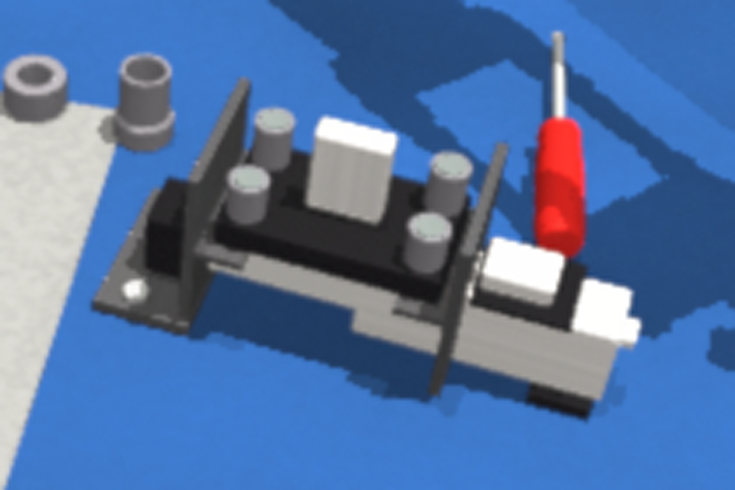

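The pictures show the platform lying flat on both ledges at about 71 to 72 mm across its top. The button is out, and the other things have not moved. I'm handing the job in.

```bash
python3 -c "
from cell import order,manip
print(order.close_job(), manip.state()['clock'])"
```

```text
the job is handed in; nothing more can be done
the job is handed in; nothing more can be done
```

The rack is shortened to the very next hole, and the build platform rests in it on both ledges. I handed the job in at about 34.6 s.

- **Button and slide:** I pressed the button about 7 mm with roughly 6 N and slid the end in about 10 mm. I then let the button up, where it rode 5 mm down. I pushed on the plate at 4 to 6 N in 0.6 mm steps until it sprang out at about 27 mm. I stopped at once, so the slide was never pushed against its lock.
- **Platform:** I gripped it by its bar, carried it upright and turned it in line with the tube. I lowered it until it touched the ledges (7.6 N peak), let go and moved the arm clear.
- **Last checks:** The platform's top reads 71 to 72 mm along its whole length, and it should be 71 mm. It sits between the two plates. The button top reads 66 to 67 mm, which is sprung out. The sleeve did not move during placing, and the other things look to be where they were.
- **Where readings disagreed:** The top and scene cameras differ by 2 to 4 mm on position in the rack, which is more than their 2 mm calibration would suggest on its own. I placed the platform from the wrist camera readings, which fell between the two. Early on, the scene camera's readings of the slide travel ranged from 5 to 10 mm. The wrist camera and later pictures gave 10 mm.

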